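# Index the sample carousel three places to bring the filter funnel under the spout

### The arm

A 6-joint arm with a two-finger parallel gripper is mounted at the origin on the work surface. World frame = base frame: x ahead of the robot, y to its left, z up, the work surface at z = 0. Lengths are in m, angles in degrees, forces in N, time in s.
With the tool pointing down it reaches from about 0.4 to 0.825 m from the base axis. Payload 7 kg.
Tool frame: the origin (TCP) lies on the centre line of the jaws, within the pads' length; the fingertips stand 14 mm ahead of it and the grasp point (between the pads) lies 5 mm behind it; z points along the fingers, x is the direction in which the jaws open and shut, and the axes are right-handed (so a half turn about z gives the same grasp; the last joint's range is limited). The gripper opens to 88 mm and grips with 3 to 60 N. Pads are 19 mm wide; open, the fingers measure 130 mm over their backs; the gripper's body (78 mm by 193 mm) begins 47 mm behind the grasp point.
Start: joints at [-52.363, 20.546, 0.682, 0, -70.136, -16.507], TCP at [0.243, -0.63, 0.216] pointing down, gripper open.
Joint ranges: [-176.03, 176.03], [-82.01, 121.73], [-58.28, 71.71], [-173.87, 95.51], [-174.79, -0.11], [-173.66, 173.66]. Speed limits (degrees/s): [136.94, 136.94, 172.46, 180, 180, 180].

### API

Orientations are given as [roll, pitch, yaw] about the fixed x, y, z axes, in that order (R = Rz(yaw) Ry(pitch) Rx(roll)).
In Python, from plant import * gives the robot as it stands.
- The arm moves only by the shell command python3 -m handwheel 'ROWS' [OPENING]. ROWS is JSON, a list of rows, each a list of 2 entries, a list of its own where there are three numbers: the shift along the tool's x, y, z each as a share of 0.2 m, from -1 to 1, then the turn, a rotation vector about the tool's x, y, z each as a share of 360 degrees, from -1 to 1. In form: [[[tx, ty, tz], [ax, ay, az]], ...]. A call has 1 to 5 rows; each row is the pose to reach, as a shift and turn from the pose commanded when the call began, along the tool's axes at that moment, turning the shorter way round; what a row does not reach only later rows make up. A row lasts 1/12 s, in which the tool goes at most 41.7 mm and 7.16 degrees, less where a joint would pass 70% of its speed; a pose out of reach is approached as far as the arm can. A call with a number of a shift or a turn outside -1 to 1 is refused whole. A call with a gripper value outside its range is refused whole. OPENING is the closure, from -1 (fully open) to 1 (shut), set as the call begins (- or left out, the last holds). The fingers move at their own pace and stop on an object; the grip force is fixed at half the most. Time passes only in rows, so rows that repeat a pose let the fingers close. It gives the time, the measured TCP pose, the force and the opening at its end, in the units of the state.
- get_obs(): the state, without advancing time (a new reading comes with each control period).
- snapshot(name): name is "side" or "top"; returns a dict with "color" (400x640x3 uint8, red, green, blue), "z_map" (400x640 float32, m along the optical axis (not along the pixel's ray), 0 where there is no reading), "intrinsics" (3x3 intrinsics, pixels), "rvec" (rotation vector, rad) and "tvec" (3), from world to camera coordinates, as OpenCV has them. Camera axes: x right, y down, z forward; pixel columns grow to the right and rows downward; lengths in m; the calibration is good to about 2 mm. A picture is of the moment at which its call begins.
- close_job(): hands the job in, once; it reports no verdict.
The state is a dict: "clock": time; "joint_pos": joint angles; "qvel": joint speeds; "tau": joint torques, N m; "tool_pos": TCP position; "orientation": TCP orientation; "force": force on the tool from outside, world axes, zero at the start; "moment": the same for the moment, N m; "opening": finger opening in m.
Only numpy, scipy, OpenCV 4.12 (cv2) and the standard library are available. Lean on these libraries where they do the work, as an engineer would, in place of code of your own. Each camera call takes 0.05 s, during which the arm holds its last target. There are 200 camera calls.

### The job

The filter funnel on the sample carousel stands three places before the filling spout. Work the carousel's ratchet lever through exactly three full strokes, from its rest stop to its far stop and back each time, so that the tall funnel ends under the spout, and let go of the lever at its rest stop. Turn the carousel only with the lever: do not touch the plate or its cups.

Things in the scene. Friction and masses are not known exactly. Their poses are not given: they have to be found in the camera images.
- carousel: Round aluminium turntable, 176 mm wide, plate top 54 mm above the bench, with ten places on a 66 mm radius: one tall open amber funnel and nine low lidded cups (33 mm wide, tops at 96 mm). Origin on its upright axis at bench height; z up. A full lever stroke turns it one place (36 deg) counter-clockwise seen from above; on the way back it stays. It may start 4 deg off; the first stroke trues it.
- funnel (a point): Centre of the rim of the tall amber funnel (39 mm wide), 144 mm above the bench, 66 mm from the carousel's axis; turns with the carousel.
- spout (a point): Lower tip of the thin steel filling spout, fixed, 167 mm above the bench, 66 mm from the carousel's axis. It hangs from a steel column (18 mm thick, about 213 mm tall with its bend) on the base beyond the carousel, 130 mm from the axis, on the side away from the robot.
- lever_handle (a point): Point on the centre line, 115 mm above the bench, of the lever's handle: an upright round steel post, 16 mm in diameter, top at 130 mm, at the end of a flat bar (top at 27 mm) that sticks out from under the carousel towards the robot. It moves on a level circle of 165 mm radius about the carousel's axis; 60 mm around its path is free.
- ratchet_lever (a joint): Lever angle, rad: 0 at the rest stop, 0.838 (48 deg) at the far stop; grows counter-clockwise seen from above (seen from the robot the post goes left to right). A spring returns it when let go; it takes 2 to 4 N at the post. About 12 deg of free play, then it carries the carousel to the far stop; it takes up the next place once back within about 10 deg of rest.

How it is judged (in metres and radians):
On the way, in this order (a step that is already met when the one before it is completed fails the run):
1. first stroke: the funnel has come to within about two places of the spout (horizontal distance between funnel and spout below 0.09 m), for 0.1 s.
2. the lever is back at its rest stop (value of joint ratchet_lever below 0.15 rad), for 0.05 s.
3. second stroke: the funnel has come to within about one place of the spout (horizontal distance between funnel and spout below 0.053 m), for 0.1 s.
4. the lever is back at its rest stop again (value of joint ratchet_lever below 0.15 rad), for 0.05 s.
5. third stroke: the funnel has come under the spout (horizontal distance between funnel and spout below 0.0125 m), for 0.1 s.
At the end, for the whole second after the job is handed in: The funnel's centre line is within 12.5 mm (about 11 degrees) of the spout's tip seen from above, the carousel is at rest, and the released lever is back at its rest stop (below 0.12 rad) (horizontal distance between funnel and spout below 0.0125 m and value of joint ratchet_lever below 0.12 rad and linear speed of carousel below 0.02 m/s and angular speed of carousel below 0.1 rad/s); the robot touches nothing.
It fails at once if the robot touches the carousel's plate, cups or funnel (contact force between any of the arm, the fingers and carousel above 1 N).
It also fails if it takes over 51 s, if anything falls off the work surface, if the arm or the gripper's body presses on something with over 40 N, if the wrist force passes 120 N, or if a joint passes its speed limit or range.

## Working session

There is one attempt and no reset: what is moved stays moved. The work goes in short steps, Python scripts to look and compute and a shell command to move; the robot and the scene stay as the last step left them, time stands still between calls to the robot, and variables do not carry over. Pictures are saved under pics/ and viewed, about 8 in all and at most 12, crops included, and the job is handed in when it is done.

```bash
ls; mkdir -p pics
python3 - <<'E'
from plant import *
import cv2,numpy as np
o=get_obs();print({k:np.round(v,3).tolist() for k,v in o.items()})
for n in("top","side"):
    s=snapshot(n);cv2.imwrite(f"pics/{n}0.png",s["color"][:,:,::-1]);np.savez(f"{n}0.npz",**s);print(n,s["intrinsics"].tolist(),s["rvec"],s["tvec"])
E
```

```text
pics
{'clock': 0.0, 'joint_pos': [-52.364, 20.589, 0.634, -0.023, -70.136, -16.505], 'qvel': [-0.059, -0.004, -0.018, -0.059, -0.045, -0.078], 'tau': [0.002, -58.272, 29.305, 6.997, 0.007, -0.0], 'tool_pos': [0.243, -0.629, 0.215], 'orientation': [-179.995, -0.094, 111.123], 'force': [-0.175, -0.089, 0.079], 'moment': [0.002, -0.058, 0.013], 'opening': 0.087}
top [[482.70269460905433, 0.0, 317.952065893598], [0.0, 482.70269460905433, 199.0171027126703], [0.0, 0.0, 1.0]] [ 2.16422952 -2.12233034  0.17943027] [0.01454037 0.63288742 0.75196025]
side [[444.5853729560004, 0.0, 317.2441512591285], [0.0, 444.5853729560004, 205.6709079804342], [0.0, 0.0, 1.0]] [ 0.49380158 -2.69169948  1.25271577] [0.60432011 0.22391834 0.6029651 ]
```

View pics/top0.png

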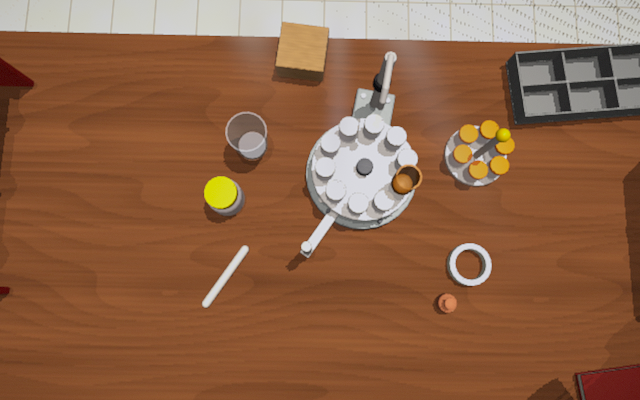

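View pics/side0.png

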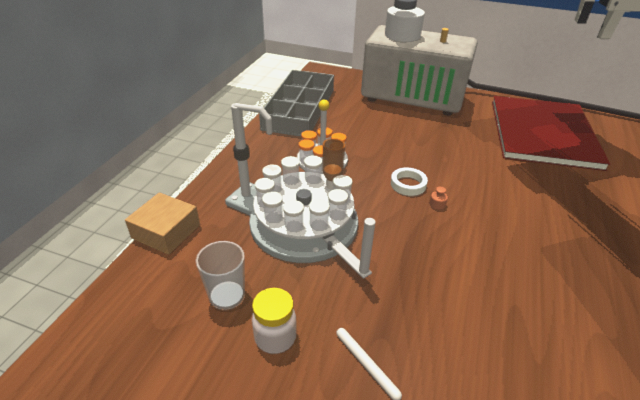

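The top view shows the lever post's top at about (306,247), the plate hub at (364,167), the funnel rim at (407,179) and the spout arm ending near (383,100). In the side view the post runs from (369,222) to (366,272), and the spout tip is at (269,130).

```bash
cat > h.py <<'E'
import numpy as np,cv2
def ray(s,u,v,z):
    R=cv2.Rodrigues(s["rvec"])[0];c=-R.T@s["tvec"]
    d=R.T@np.linalg.inv(s["intrinsics"])@[u,v,1.];return c+d*(z-c[2])/d[2]
def proj(s,p): return cv2.projectPoints(np.array([p],float),s["rvec"],s["tvec"],s["intrinsics"],None)[0].ravel()
def amber(s):
    h=cv2.cvtColor(s["color"],cv2.COLOR_RGB2HSV);return h
E
python3 - <<'E'
from h import *
t=dict(np.load("top0.npz"));s=dict(np.load("side0.npz"))
for n,u,v,z in(("post top",306.5,247,.13),("hub",364.5,167,.075),("funnel",407,179,.144),("spout?",386,104,.2)):print(n,ray(t,u,v,z).round(4))
print("post side",ray(s,369,222,.13).round(4),"spout side",ray(s,269,131,.167).round(4))
# cups lids: white blobs, back to plane .096, circle radius 66
for u,v in((349,127),(373,125),(396,136),(407,158),(331,143),(325,168),(336,190),(358,203),(383,201)):
    print(ray(t,u,v,.096)[:2].round(4))
big=cv2.resize(t["color"][80:270,260:460,::-1],None,fx=4,fy=4,interpolation=cv2.INTER_CUBIC)[:, :800]
cv2.imwrite("pics/crop1.png",big[:600])
R=cv2.Rodrigues(t["rvec"])[0];print(-R.T@t["tvec"])
E
```

```text
post top [0.548 0.043 0.13 ]
hub [ 0.6828 -0.0477  0.075 ]
funnel [ 0.6501 -0.1033  0.144 ]
spout? [ 0.7444 -0.0642  0.2   ]
post side [0.5516 0.0485 0.13  ] spout side [ 0.7575 -0.0667  0.167 ]
[ 0.7431 -0.0203]
[ 0.7473 -0.0589]
[ 0.7298 -0.0957]
[ 0.694 -0.113]
[0.716  0.0082]
[0.675  0.0171]
[ 0.6401 -0.0008]
[ 0.6201 -0.0355]
[ 0.6241 -0.0746]
[0.50632916 0.0330138  0.84186876]
```

View pics/crop1.png

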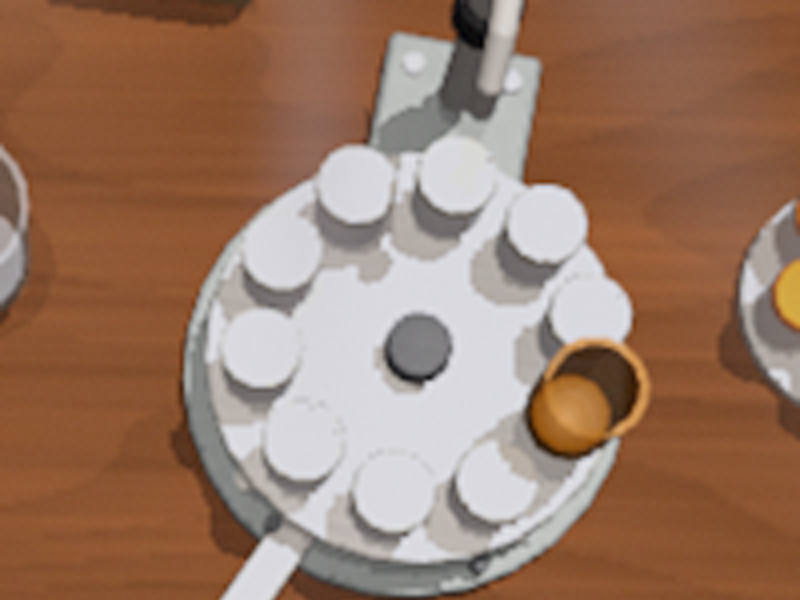

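Run:
```python
from h import *
from scipy.optimize import least_squares
t=dict(np.load("top0.npz"))
cr=[(355,184),(455,178),(546,224),(591,313),(282,254),(261,348),(304,440),(394,492),(494,482)]
P=np.array([ray(t,u/4+260,v/4+80,.096)[:2] for u,v in cr])
f=least_squares(lambda c:np.hypot(*(P-c).T)-.066,[.68,-.047]);c=f.x;print(c,f.fun.round(4))
a=lambda p:np.degrees(np.arctan2(p[1]-c[1],p[0]-c[0])).round(1)
print("cups ang",sorted(a(p) for p in P))
F=ray(t,593/4+260,388/4+80,.144);S=ray(t,383,102.5,.167);print("funnel",F,a(F),np.hypot(*(F[:2]-c)),"spout",S,a(S),np.hypot(*(S[:2]-c)),np.hypot(*(S-F)[:2]))
h=ray(t,306.5,247,.13);print("post",a(h),np.hypot(*(h[:2]-c)))
g=np.load("side0.npz");print(a([.5516,.0485]))
for d in(0,48):
    th=np.radians(a(h)+d);print(c+.165*np.array([np.cos(th),np.sin(th)]))
```

```text
[ 0.68459898 -0.04882632] [ 0.0007 -0.0015 -0.0002 -0.     -0.0006 -0.     -0.0005 -0.0003 -0.0006]
cups ang [np.float64(-156.0), np.float64(-82.1), np.float64(-46.5), np.float64(-10.0), np.float64(25.7), np.float64(62.1), np.float64(96.9), np.float64(132.8), np.float64(169.0)]
funnel [ 0.65316301 -0.10516713  0.144     ] -119.2 0.06451750049372626 spout [ 0.75888408 -0.06476087  0.167     ] -12.1 0.07597489820753671 0.1131795452349011
post 146.1 0.1646141962040784
143.8
[0.54764696 0.04320163]
[ 0.5245701  -0.08902279]
```

```bash
cat >> h.py <<'E'
from scipy.spatial.transform import Rotation as Ro
def rel(p0,rpy0,p,rpy):
    A=Ro.from_euler("xyz",rpy0,degrees=True);B=Ro.from_euler("xyz",rpy,degrees=True)
    return (A.inv().apply(np.array(p)-p0)/.2).round(3).tolist(),((A.inv()*B).as_rotvec(degrees=True)/360).round(4).tolist()
C=np.array([.6846,-.0488])
def arc(th,z,r=.165): th=np.radians(th);return [C[0]+r*np.cos(th),C[1]+r*np.sin(th),z]
E
python3 - <<'E'
from h import *
p0=np.array([.243,-.63,.216]);q=[180,0,111.13]
t=np.array([.5476,.0435,.22])
for k in(.25,):
  print(rel(p0,q,p0+k*(t-p0),q))
print(rel(p0,q,p0,[180,0,56]))
E
```

```text
([0.648, 0.659, -0.005], [0.0, 0.0, 0.0])
([0.0, 0.0, 0.0], [0.0, -0.0, 0.1531])
```

```bash
for i in 1 2 3; do :; done
python3 -m handwheel '[[[0.648,0.659,-0.05],[0,0,0]],[[0.648,0.659,-0.05],[0,0,0]],[[0.648,0.659,-0.05],[0,0,0]],[[0.648,0.659,-0.05],[0,0,0]],[[0.648,0.659,-0.05],[0,0,0]]]'
python3 -m handwheel '[[[0.648,0.659,0],[0,0,0]],[[0.648,0.659,0],[0,0,0]],[[0.648,0.659,0],[0,0,0]],[[0.648,0.659,0],[0,0,0]],[[0.648,0.659,0],[0,0,0]]]'
python3 -m handwheel '[[[0.648,0.659,0],[0,0,0.09]],[[0.648,0.659,0],[0,0,0.09]],[[0.648,0.659,0],[0,0,0.09]],[[0.648,0.659,0],[0,0,0.09]],[[0.648,0.659,0],[0,0,0.09]]]'
```

```text
clock: 0.52
tool_pos: [0.3204, -0.4578, 0.2258]
orientation: [180.0, -0.0, 111.2]
force: [0.5, 0.9, 0.2]
opening: 0.0874
clock: 0.93
tool_pos: [0.3966, -0.2895, 0.2257]
orientation: [180.0, -0.0, 111.2]
force: [0.2, -0.4, 0.1]
opening: 0.0874
clock: 1.35
tool_pos: [0.4704, -0.1268, 0.2257]
orientation: [180.0, -0.0, 79.8]
force: [1.5, -0.1, -0.1]
opening: 0.0874
```

Run:
```python
from h import *
print(rel(np.array([.4715,-.125,.226]),[180,0,78.7],[.5476,.0435,.2],[180,0,56]))
```

```text
([0.901, 0.208, 0.13], [-0.0, -0.0, 0.0631])
```

```bash
python3 -m handwheel '[[[0.9,0.208,0.13],[0,0,0.063]],[[0.9,0.208,0.13],[0,0,0.063]],[[0.9,0.208,0.13],[0,0,0.063]],[[0.9,0.208,0.13],[0,0,0.063]],[[0.9,0.208,0.13],[0,0,0.063]]]' 0
python3 -m handwheel '[[[0,0,0],[0,0,0]],[[0,0,0],[0,0,0]],[[0,0,0],[0,0,0]]]'
python3 - <<'E'
from plant import *
import cv2,numpy as np
o=get_obs();print(o["tool_pos"],o["orientation"],o["joint_pos"])
a,b=snapshot("top"),snapshot("side")
im=np.vstack([a["color"][100:330,200:480],b["color"][120:350,240:520]])[:,:,::-1]
cv2.imwrite("pics/over.png",cv2.resize(np.hstack([im[:230],im[230:]]),(800,330)))
E
```

```text
clock: 1.77
tool_pos: [0.5429, 0.0445, 0.1989]
orientation: [-180.0, 0.0, 57.3]
force: [0.9, -0.7, 0.3]
opening: 0.0599
clock: 2.02
tool_pos: [0.5419, 0.0415, 0.1993]
orientation: [-180.0, 0.1, 57.4]
force: [-0.5, -0.4, 0.1]
opening: 0.045
[0.5418867  0.04151487 0.19927511] [-1.79962578e+02  5.00135742e-02  5.74346737e+01] [ 2.50429674e+01  8.90221974e+00 -1.73307017e+01 -5.35560006e-03
 -6.38293574e+01 -1.47605945e+02]
```

View pics/over.png

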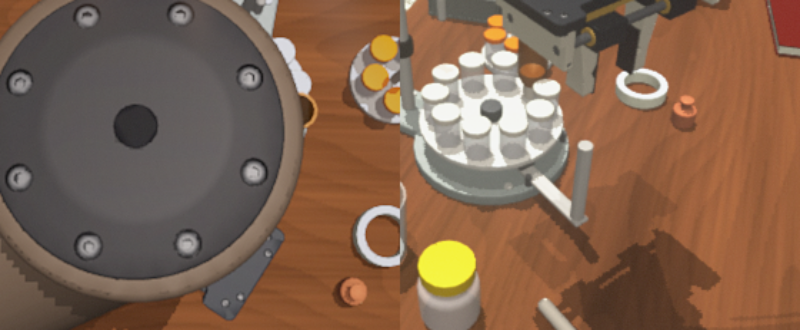

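Run:
```python
from h import *
s=dict(np.load("side0.npz"))
for d in(-.0225,.0225):
  print(proj(s,[.5419+d*np.cos(np.radians(57.4)),.0415+d*np.sin(np.radians(57.4)),.185]))
print(proj(s,[.5476,.0435,.13]),proj(s,[.549,.045,.13]))
print(rel(np.array([.5419,.0415,.199]),[180,0,57.4],[.549,.0445,.109],[180,0,56]))
```

```text
[393.46171969 183.90560756]
[368.74718356 196.16819436]
[372.68586228 220.48698097] [371.44765554 220.90886575]
([0.032, 0.022, 0.45], [0.0, -0.0, 0.0039])
```

```bash
python3 -m handwheel '[[[0.032,0.022,0.02],[0,0,0.004]],[[0.032,0.022,0.2],[0,0,0.004]],[[0.032,0.022,0.3],[0,0,0.004]],[[0.032,0.022,0.4],[0,0,0.004]],[[0.032,0.022,0.45],[0,0,0.004]]]'
python3 -m handwheel '[[[0,0,0],[0,0,0]],[[0,0,0],[0,0,0]],[[0,0,0],[0,0,0]]]'
python3 - <<'E'
from plant import *
import cv2,numpy as np
b=snapshot("side")
cv2.imwrite("pics/down.png",cv2.resize(b["color"][120:350,240:520,::-1],(700,575)))
E
```

```text
clock: 2.53
tool_pos: [0.5485, 0.0436, 0.1073]
orientation: [-179.9, 0.1, 55.8]
force: [0.6, -1.0, -0.3]
opening: 0.0441
clock: 2.78
tool_pos: [0.5505, 0.0446, 0.1109]
orientation: [179.9, -0.1, 55.9]
force: [0.5, 0.3, -0.1]
opening: 0.044
```

View pics/down.png

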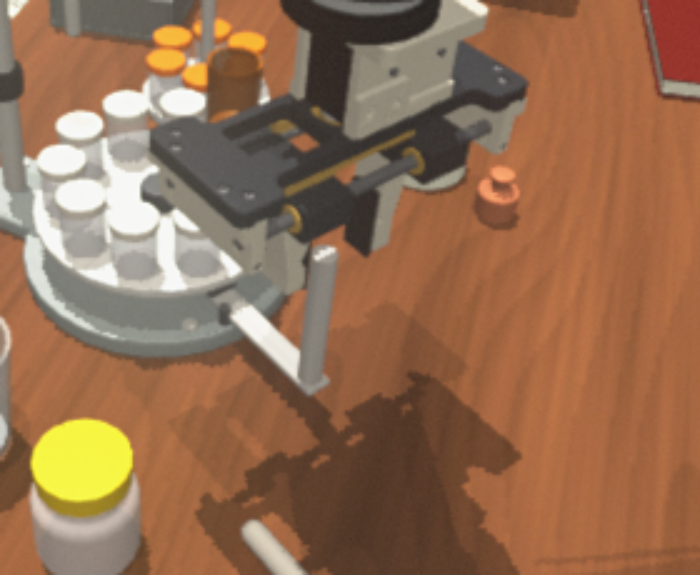

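Run:
```python
from h import *
from plant import *
s=snapshot("side");R=cv2.Rodrigues(s["rvec"])[0];print("cam",-R.T@s["tvec"])
o=get_obs();p=o["tool_pos"];A=Ro.from_euler("xyz",o["orientation"],degrees=True);print(p,o["orientation"])
for d in(-.022,.022):
  q=proj(s,p+A.apply([d,0,.014]));print(q,(q-[240,120])*2.5)
q=proj(s,p+A.apply([0,0,-.02]));print("TCP axis z.13",(q-[240,120])*2.5)
def X(u,v):
  u=int(u/2.5+240);v=int(v/2.5+120);z=s["z_map"][v,u]
  return (R.T@(z*np.linalg.inv(s["intrinsics"])@[u,v,1]-s["tvec"])).round(4)
for n,u,v in(("post",320,275),("post",316,300),("post",310,350),("Lfinger",287,275),("Lf",300,280),("Rfinger",375,220),("Rf",360,240),("Rf",380,240)):print(n,X(u,v))
```

```text
cam [0.46694596 0.50892862 0.54941993]
[0.55043468 0.04481821 0.11107477] [ 1.79916506e+02 -1.11831399e-01  5.59443912e+01]
[379.61280841 231.43709947] [349.03202103 278.59274868]
[356.64290575 243.4099229 ] [291.60726438 308.52480724]
TCP axis z.13 [326.50592619 250.03051028]
post [0.5507 0.0534 0.1193]
post [0.5516 0.0543 0.1   ]
post [0.5514 0.0511 0.0547]
Lfinger [0.5647 0.0801 0.1379]
Lf [0.5577 0.073  0.1303]
Rfinger [0.5291 0.0227 0.1424]
Rf [0.535  0.0282 0.1299]
Rf [0.5242 0.0249 0.1307]
```

Run:
```python
from h import *
from plant import *
s=snapshot("side");R=cv2.Rodrigues(s["rvec"])[0]
v,u=np.mgrid[0:400,0:640];z=s["z_map"].astype(float)
W=(np.stack([u*z,v*z,z],-1)@np.linalg.inv(s["intrinsics"]).T-s["tvec"])@R
o=get_obs();A=Ro.from_euler("xyz",o["orientation"],degrees=True)
T=A.inv().apply((W-o["tool_pos"]).reshape(-1,3)).reshape(W.shape)
for y in range(210,252,3):print(y,[tuple((T[y,x]*1000).astype(int)) for x in range(344,402,6)])
```

```text
210 [(np.int64(84), np.int64(-38), np.int64(-107)), (np.int64(67), np.int64(-29), np.int64(-92)), (np.int64(59), np.int64(-31), np.int64(-89)), (np.int64(55), np.int64(-37), np.int64(-92)), (np.int64(46), np.int64(-38), np.int64(-88)), (np.int64(35), np.int64(-37), np.int64(-83)), (np.int64(-22), np.int64(6), np.int64(-23)), (np.int64(-22), np.int64(-5), np.int64(-31)), (np.int64(-28), np.int64(-10), np.int64(-32)), (np.int64(-167), np.int64(94), np.int64(109))]
213 [(np.int64(83), np.int64(-37), np.int64(-102)), (np.int64(68), np.int64(-31), np.int64(-90)), (np.int64(54), np.int64(-26), np.int64(-79)), (np.int64(54), np.int64(-37), np.int64(-87)), (np.int64(45), np.int64(-38), np.int64(-83)), (np.int64(-125), np.int64(115), np.int64(111)), (np.int64(-22), np.int64(5), np.int64(-18)), (np.int64(-22), np.int64(-5), np.int64(-26)), (np.int64(-30), np.int64(-9), np.int64(-25)), (np.int64(-161), np.int64(88), np.int64(110))]
216 [(np.int64(83), np.int64(-37), np.int64(-97)), (np.int64(41), np.int64(-2), np.int64(-50)), (np.int64(38), np.int64(-10), np.int64(-55)), (np.int64(55), np.int64
[... 4662 characters left out ...]
p.int64(24)), (np.int64(-66), np.int64(48), np.int64(110)), (np.int64(-74), np.int64(42), np.int64(110)), (np.int64(-84), np.int64(37), np.int64(111)), (np.int64(-92), np.int64(31), np.int64(111)), (np.int64(-101), np.int64(25), np.int64(111))]
249 [(np.int64(-2), np.int64(53), np.int64(85)), (np.int64(-27), np.int64(66), np.int64(111)), (np.int64(-36), np.int64(61), np.int64(111)), (np.int64(8), np.int64(1), np.int64(34)), (np.int64(4), np.int64(-6), np.int64(30)), (np.int64(-62), np.int64(44), np.int64(111)), (np.int64(-70), np.int64(37), np.int64(110)), (np.int64(-79), np.int64(32), np.int64(111)), (np.int64(-88), np.int64(26), np.int64(111)), (np.int64(-96), np.int64(19), np.int64(110))]
```

```bash
python3 -m handwheel '[[[0,0.005,0.05],[0,0,0]],[[0,0.008,0.075],[0,0,0]],[[0,0.008,0.075],[0,0,0]],[[0,0.008,0.075],[0,0,0]]]' 0.5
python3 -m handwheel '[[[0,0,0],[0,0,0]],[[0,0,0],[0,0,0]],[[0,0,0],[0,0,0]]]'
python3 - <<'E'
from h import *
from plant import *
o=get_obs();print(o["tool_pos"],o["orientation"])
p=o["tool_pos"];th0=np.degrees(np.arctan2(p[1]-C[1],p[0]-C[0]));r=np.hypot(*(p[:2]-C));print(th0,r)
def row(a0,a):
    return rel(np.array(arc(a0,0)),[180,0,a0-90],arc(a,0),[180,0,a-90])
for d in(6,12,18,24,30,36): print(d,row(146,146+d),row(146,146-d))
E
```

```text
clock: 3.27
tool_pos: [0.5504, 0.0435, 0.094]
orientation: [-180.0, 0.1, 56.0]
force: [0.1, 0.1, -0.4]
opening: 0.0245
clock: 3.52
tool_pos: [0.551, 0.0438, 0.0948]
orientation: [180.0, -0.0, 56.0]
force: [0.2, -0.3, -0.4]
opening: 0.0217
[0.55096821 0.04379055 0.09484215] [ 1.79987646e+02 -1.27213055e-02  5.59618543e+01]
145.28275696400092 0.16257448993026713
6 ([-0.086, 0.005, 0.0], [0.0, 0.0, -0.0167]) ([0.086, 0.005, 0.0], [0.0, -0.0, 0.0167])
12 ([-0.172, 0.018, 0.0], [0.0, 0.0, -0.0333]) ([0.172, 0.018, 0.0], [-0.0, -0.0, 0.0333])
18 ([-0.255, 0.04, 0.0], [-0.0, 0.0, -0.05]) ([0.255, 0.04, 0.0], [0.0, -0.0, 0.05])
24 ([-0.336, 0.071, 0.0], [0.0, 0.0, -0.0667]) ([0.336, 0.071, 0.0], [-0.0, -0.0, 0.0667])
30 ([-0.412, 0.111, 0.0], [0.0, 0.0, -0.0833]) ([0.412, 0.111, 0.0], [0.0, -0.0, 0.0833])
36 ([-0.485, 0.158, 0.0], [0.0, 0.0, -0.1]) ([0.485, 0.158, 0.0], [0.0, -0.0, 0.1])
```

```bash
python3 -m handwheel '[[[-0.052,0.002,0],[0,0,-0.01]],[[-0.103,0.007,0],[0,0,-0.02]],[[-0.154,0.015,0],[0,0,-0.03]],[[-0.205,0.026,0],[0,0,-0.04]],[[-0.255,0.04,0],[0,0,-0.05]]]'
python3 -m handwheel '[[[-0.052,0.002,0],[0,0,-0.01]],[[-0.103,0.007,0],[0,0,-0.02]],[[-0.154,0.015,0],[0,0,-0.03]],[[-0.205,0.026,0],[0,0,-0.04]],[[-0.255,0.04,0],[0,0,-0.05]]]'
python3 - <<'E'
from h import *
from plant import *
o=get_obs();p=o["tool_pos"]
print(p,o["orientation"][2],o["force"],np.degrees(np.arctan2(p[1]-C[1],p[0]-C[0])),np.hypot(*(p[:2]-C)))
s=snapshot("side");cv2.imwrite("pics/mid.png",s["color"][:,:,::-1])
E
```

```text
clock: 3.93
tool_pos: [0.5298, -0.0026, 0.0951]
orientation: [179.9, -0.1, 74.2]
force: [4.0, 2.0, -1.8]
opening: 0.0219
clock: 4.35
tool_pos: [0.5237, -0.0538, 0.0952]
orientation: [179.8, -0.1, 92.2]
force: [2.8, 5.1, -1.3]
opening: 0.0221
[ 0.52368411 -0.0537814   0.09516806] 92.15320399269721 [ 2.7548384   5.12345706 -1.27206943] -178.22688544193662 0.1609929784946124
```

View pics/mid.png

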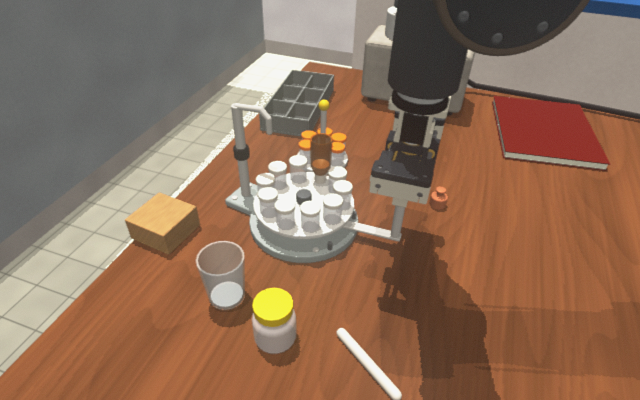

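The post is held between the jaws at (398,225), the bar has swung right, and the funnel has moved to (321,150). I'll push on gently to the far stop.

```bash
cat > st.py <<'E'
from h import *
from plant import *
o=get_obs();p=o["tool_pos"]
print("ang",np.degrees(np.arctan2(p[1]-C[1],p[0]-C[0]))%360-145.3,"r",np.hypot(*(p[:2]-C)),"yaw",o["orientation"][2],"F",o["force"].round(1))
E
python3 -m handwheel '[[[-0.043,0.002,0],[0,0,-0.0083]],[[-0.086,0.005,0],[0,0,-0.0167]],[[-0.129,0.01,0],[0,0,-0.025]],[[-0.157,0.015,0],[0,0,-0.0305]]]'; python3 st.py
python3 -m handwheel '[[[-0.007,0,0],[0,0,-0.0014]],[[-0.014,0,0],[0,0,-0.0028]],[[-0.014,0,0],[0,0,-0.0028]]]'; python3 st.py
python3 -m handwheel '[[[-0.007,0,0],[0,0,-0.0014]],[[-0.014,0,0],[0,0,-0.0028]],[[-0.014,0,0],[0,0,-0.0028]]]'; python3 st.py
```

```text
clock: 4.73
tool_pos: [0.5276, -0.0851, 0.0951]
orientation: [179.9, -0.0, 103.0]
force: [1.2, 4.2, 0.4]
opening: 0.022
ang 47.72155511949808 r 0.16115335738260395 yaw 103.00077239535737 F [1.2 4.2 0.4]
clock: 4.98
tool_pos: [0.5277, -0.0878, 0.0949]
orientation: [179.9, -0.0, 103.9]
force: [1.3, 3.5, 1.1]
opening: 0.0219
ang 48.66181730013355 r 0.1617270377097407 yaw 103.8930424443549 F [1.3 3.5 1.1]
clock: 5.23
tool_pos: [0.5281, -0.0905, 0.0948]
orientation: [180.0, -0.0, 105.0]
force: [0.5, 6.2, 2.4]
opening: 0.022
ang 49.62962353347686 r 0.16197457566785825 yaw 104.98902562326869 F [0.5 6.2 2.4]
```

```bash
python3 -m handwheel '[[[-0.007,0,0],[0,0,-0.0014]],[[-0.014,0,0],[0,0,-0.0028]],[[-0.014,0,0],[0,0,-0.0028]]]'; python3 st.py
```

```text
clock: 5.48
tool_pos: [0.5286, -0.0918, 0.0948]
orientation: [179.9, -0.1, 106.0]
force: [-1.9, 16.7, 5.7]
opening: 0.022
ang 50.10801143435884 r 0.16184533924369415 yaw 105.97219210032138 F [-1.9 16.7  5.7]
```

Run:
```python
from h import *
from plant import *
s=snapshot("side");cv2.imwrite("pics/far1.png",cv2.resize(s["color"][80:260,190:430,::-1],(800,600)))
S=np.array([.759,-.065]);
R=cv2.Rodrigues(s["rvec"])[0];v,u=np.mgrid[0:400,0:640];z=s["z_map"].astype(float)
W=(np.stack([u*z,v*z,z],-1)@np.linalg.inv(s["intrinsics"]).T-s["tvec"])@R
print("spout",ray(s,269,131,.167))
```

```text
spout [ 0.75748815 -0.06671153  0.167     ]
```

View pics/far1.png

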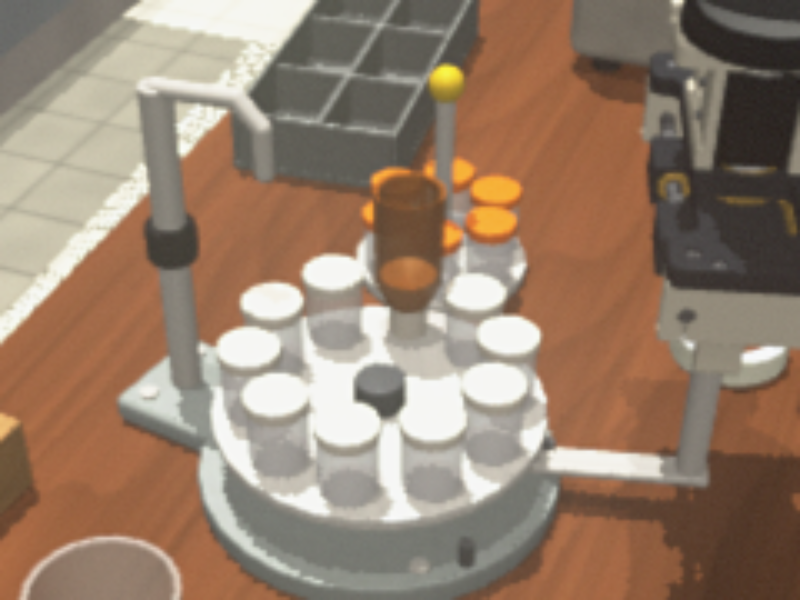

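The lever is at the far stop (force rose to 17 N). The picture shows the funnel at crop (410,190) and the spout tip at (265,178), so the funnel is two places off as planned. I'll bring the lever back 50°.

```bash
python3 -m handwheel '[[[0.052,0.002,0],[0,0,0.01]],[[0.103,0.007,0],[0,0,0.02]],[[0.154,0.015,0],[0,0,0.03]],[[0.205,0.026,0],[0,0,0.04]],[[0.255,0.04,0],[0,0,0.05]]]'
python3 -m handwheel '[[[0.052,0.002,0],[0,0,0.01]],[[0.103,0.007,0],[0,0,0.02]],[[0.154,0.015,0],[0,0,0.03]],[[0.205,0.026,0],[0,0,0.04]],[[0.255,0.04,0],[0,0,0.05]]]'
python3 -m handwheel '[[[0.052,0.002,0],[0,0,0.01]],[[0.103,0.007,0],[0,0,0.02]],[[0.154,0.015,0],[0,0,0.03]],[[0.2,0.025,0],[0,0,0.039]],[[0.2,0.025,0],[0,0,0.039]]]'
python3 -m handwheel '[[[0,0,0],[0,0,0]],[[0,0,0],[0,0,0]],[[0,0,0],[0,0,0]]]';python3 st.py
```

```text
clock: 5.95
tool_pos: [0.5215, -0.0424, 0.0945]
orientation: [-179.9, 0.0, 87.8]
force: [0.8, 0.2, 0.5]
opening: 0.0218
clock: 6.37
tool_pos: [0.5311, 0.0082, 0.0944]
orientation: [-179.9, 0.1, 69.8]
force: [-0.2, 0.5, 0.3]
opening: 0.0219
clock: 6.78
tool_pos: [0.5506, 0.0445, 0.0943]
orientation: [-180.0, 0.1, 55.8]
force: [-0.1, -0.3, -0.4]
opening: 0.0217
clock: 7.03
tool_pos: [0.5498, 0.0434, 0.0945]
orientation: [-180.0, 0.0, 56.0]
force: [-0.1, 0.1, 0.2]
opening: 0.0223
ang 0.33193153073406734 r 0.1633014977686867 yaw 55.95553442415057 F [-0.1  0.1  0.2]
```

Run:
```python
from h import *
from plant import *
s=snapshot("side");cv2.imwrite("pics/rest1.png",cv2.resize(s["color"][80:290,190:430,::-1],(680,595)))
```

```text
(no output)
```

View pics/rest1.png

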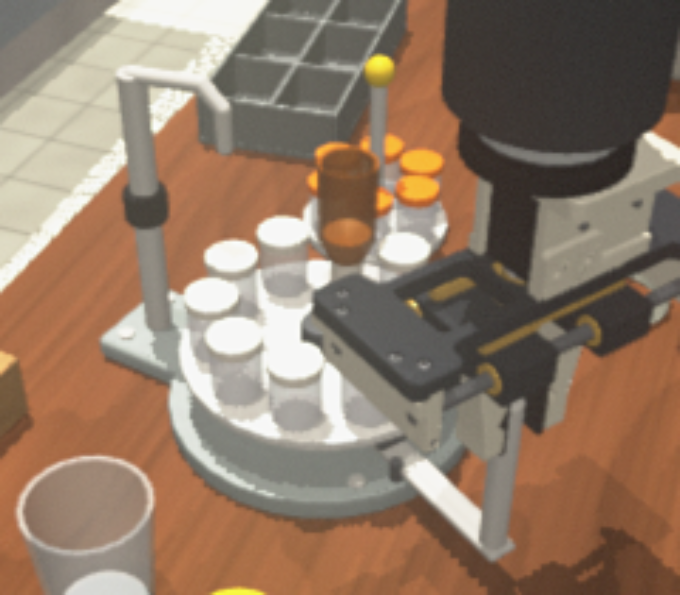

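The lever is back at rest with zero force, and the funnel kept its place. Now the second stroke.

```bash
python3 -m handwheel '[[[-0.052,0.002,0],[0,0,-0.01]],[[-0.103,0.007,0],[0,0,-0.02]],[[-0.154,0.015,0],[0,0,-0.03]],[[-0.205,0.026,0],[0,0,-0.04]],[[-0.255,0.04,0],[0,0,-0.05]]]'
python3 -m handwheel '[[[-0.052,0.002,0],[0,0,-0.01]],[[-0.103,0.007,0],[0,0,-0.02]],[[-0.154,0.015,0],[0,0,-0.03]],[[-0.205,0.026,0],[0,0,-0.04]],[[-0.255,0.04,0],[0,0,-0.05]]]'
python3 -m handwheel '[[[-0.043,0.002,0],[0,0,-0.0083]],[[-0.086,0.005,0],[0,0,-0.0167]],[[-0.129,0.01,0],[0,0,-0.025]],[[-0.157,0.015,0],[0,0,-0.0305]],[[-0.172,0.018,0],[0,0,-0.0333]]]'
python3 -m handwheel '[[[-0.007,0,0],[0,0,-0.0014]],[[-0.014,0,0],[0,0,-0.0028]],[[-0.021,0,0],[0,0,-0.0042]],[[-0.028,0,0],[0,0,-0.0056]],[[-0.028,0,0],[0,0,-0.0056]]]'; python3 st.py
```

```text
clock: 7.5
tool_pos: [0.5291, -0.0027, 0.095]
orientation: [179.9, -0.1, 74.1]
force: [3.1, 2.9, -1.0]
opening: 0.0218
clock: 7.92
tool_pos: [0.5229, -0.0538, 0.0951]
orientation: [179.9, -0.1, 92.1]
force: [3.0, 3.6, -1.3]
opening: 0.0219
clock: 8.33
tool_pos: [0.5277, -0.0883, 0.0951]
orientation: [179.9, -0.0, 104.0]
force: [1.8, 4.7, 0.8]
opening: 0.022
clock: 8.75
tool_pos: [0.5284, -0.0917, 0.0949]
orientation: [179.9, -0.1, 105.9]
force: [-1.8, 14.6, 4.7]
opening: 0.0223
ang 50.04614645777261 r 0.16202513297493776 yaw 105.92774349563985 F [-1.8 14.6  4.7]
```

At the far stop again (15 N). Now the return, then the third stroke.

```bash
python3 -m handwheel '[[[0.052,0.002,0],[0,0,0.01]],[[0.103,0.007,0],[0,0,0.02]],[[0.154,0.015,0],[0,0,0.03]],[[0.205,0.026,0],[0,0,0.04]],[[0.255,0.04,0],[0,0,0.05]]]'
python3 -m handwheel '[[[0.052,0.002,0],[0,0,0.01]],[[0.103,0.007,0],[0,0,0.02]],[[0.154,0.015,0],[0,0,0.03]],[[0.205,0.026,0],[0,0,0.04]],[[0.255,0.04,0],[0,0,0.05]]]'
python3 -m handwheel '[[[0.052,0.002,0],[0,0,0.01]],[[0.103,0.007,0],[0,0,0.02]],[[0.154,0.015,0],[0,0,0.03]],[[0.2,0.025,0],[0,0,0.039]],[[0.2,0.025,0],[0,0,0.039]]]'
python3 -m handwheel '[[[0,0,0],[0,0,0]],[[0,0,0],[0,0,0]],[[0,0,0],[0,0,0]]]';python3 st.py
python3 - <<'E'
from h import *
from plant import *
s=snapshot("side");cv2.imwrite("pics/rest2.png",cv2.resize(s["color"][80:290,190:430,::-1],(680,595)))
E
```

```text
clock: 9.17
tool_pos: [0.5212, -0.042, 0.0946]
orientation: [-180.0, 0.0, 87.7]
force: [0.3, 0.9, -0.1]
opening: 0.0218
clock: 9.58
tool_pos: [0.5309, 0.0086, 0.0945]
orientation: [-179.9, 0.1, 69.7]
force: [0.5, 2.0, 0.0]
opening: 0.0218
clock: 10.0
tool_pos: [0.5503, 0.0449, 0.0945]
orientation: [-180.0, 0.1, 55.8]
force: [0.6, -0.4, 0.8]
opening: 0.022
clock: 10.25
tool_pos: [0.5495, 0.0436, 0.0945]
orientation: [-180.0, 0.0, 55.9]
force: [-0.7, -0.3, 0.7]
opening: 0.0222
ang 0.33873889022186177 r 0.16365836471273534 yaw 55.921034952606824 F [-0.7 -0.3  0.7]
```

View pics/rest2.png

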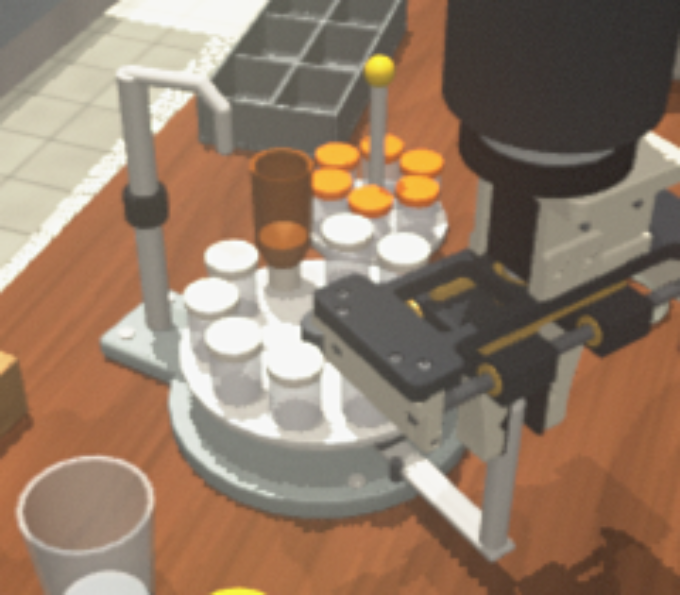

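The funnel at (282,160) is now one place from the spout tip at (224,150), and the lever is at rest. Now the third stroke.

```bash
python3 -m handwheel '[[[-0.052,0.002,0],[0,0,-0.01]],[[-0.103,0.007,0],[0,0,-0.02]],[[-0.154,0.015,0],[0,0,-0.03]],[[-0.205,0.026,0],[0,0,-0.04]],[[-0.255,0.04,0],[0,0,-0.05]]]'
python3 -m handwheel '[[[-0.052,0.002,0],[0,0,-0.01]],[[-0.103,0.007,0],[0,0,-0.02]],[[-0.154,0.015,0],[0,0,-0.03]],[[-0.205,0.026,0],[0,0,-0.04]],[[-0.255,0.04,0],[0,0,-0.05]]]'
python3 -m handwheel '[[[-0.043,0.002,0],[0,0,-0.0083]],[[-0.086,0.005,0],[0,0,-0.0167]],[[-0.129,0.01,0],[0,0,-0.025]],[[-0.157,0.015,0],[0,0,-0.0305]],[[-0.172,0.018,0],[0,0,-0.0333]]]'
python3 -m handwheel '[[[-0.007,0,0],[0,0,-0.0014]],[[-0.014,0,0],[0,0,-0.0028]],[[-0.021,0,0],[0,0,-0.0042]],[[-0.028,0,0],[0,0,-0.0056]],[[-0.028,0,0],[0,0,-0.0056]]]'; python3 st.py
```

```text
clock: 10.72
tool_pos: [0.5287, -0.0025, 0.095]
orientation: [179.9, -0.1, 74.1]
force: [2.9, 2.9, -1.4]
opening: 0.0221
clock: 11.13
tool_pos: [0.5225, -0.0537, 0.0951]
orientation: [179.9, -0.1, 92.1]
force: [2.5, 3.1, -2.1]
opening: 0.0221
clock: 11.55
tool_pos: [0.5272, -0.0881, 0.0951]
orientation: [179.9, -0.0, 104.0]
force: [2.1, 5.1, 0.5]
opening: 0.0221
clock: 11.97
tool_pos: [0.5279, -0.0917, 0.0948]
orientation: [179.9, -0.1, 105.9]
force: [-0.9, 13.2, 4.8]
opening: 0.0222
ang 50.01427110693169 r 0.16246955611508096 yaw 105.89499575254825 F [-0.9 13.2  4.8]
```

```bash
python3 -m handwheel '[[[-0,0,0],[0,0,0]]]'
python3 -m handwheel '[[[0.052,0.002,0],[0,0,0.01]],[[0.103,0.007,0],[0,0,0.02]],[[0.154,0.015,0],[0,0,0.03]],[[0.205,0.026,0],[0,0,0.04]],[[0.255,0.04,0],[0,0,0.05]]]'
python3 -m handwheel '[[[0.052,0.002,0],[0,0,0.01]],[[0.103,0.007,0],[0,0,0.02]],[[0.154,0.015,0],[0,0,0.03]],[[0.205,0.026,0],[0,0,0.04]],[[0.255,0.04,0],[0,0,0.05]]]'
python3 -m handwheel '[[[0.052,0.002,0],[0,0,0.01]],[[0.103,0.007,0],[0,0,0.02]],[[0.154,0.015,0],[0,0,0.03]],[[0.2,0.025,0],[0,0,0.039]],[[0.2,0.025,0],[0,0,0.039]]]'
python3 -m handwheel '[[[0,0,0],[0,0,0]],[[0,0,0],[0,0,0]],[[0,0,0],[0,0,0]],[[0,0,0],[0,0,0]],[[0,0,0],[0,0,0]]]' 0;python3 st.py
python3 -m handwheel '[[[0,0,-0.1],[0,0,0]],[[0,0,-0.25],[0,0,0]],[[0,0,-0.4],[0,0,0]],[[0,0,-0.55],[0,0,0]],[[0,0,-0.6],[0,0,0]]]'
python3 -m handwheel '[[[-0.2,0,-0.1],[0,0,0]],[[-0.4,0.2,-0.1],[0,0,0]],[[-0.6,0.4,-0.1],[0,0,0]],[[-0.6,0.4,-0.1],[0,0,0]],[[-0.6,0.4,-0.1],[0,0,0]]]'
```

```text
clock: 12.05
tool_pos: [0.5279, -0.0916, 0.0949]
orientation: [179.9, -0.1, 105.9]
force: [-1.4, 14.1, 4.3]
opening: 0.0218
clock: 12.47
tool_pos: [0.5209, -0.0419, 0.0946]
orientation: [-180.0, 0.0, 87.7]
force: [0.5, 1.9, 0.3]
opening: 0.0217
clock: 12.88
tool_pos: [0.5306, 0.0087, 0.0945]
orientation: [-179.9, 0.1, 69.7]
force: [0.2, 2.0, 0.0]
opening: 0.0219
clock: 13.3
tool_pos: [0.55, 0.045, 0.0944]
orientation: [-180.0, 0.1, 55.7]
force: [-0.4, -0.1, 0.4]
opening: 0.0217
clock: 13.72
tool_pos: [0.5496, 0.0439, 0.0947]
orientation: [-180.0, 0.0, 55.8]
force: [0.7, -0.1, -0.0]
opening: 0.0431
ang 0.21817861135596672 r 0.1637980068293394 yaw 55.84871258315892 F [ 0.7 -0.1 -0. ]
clock: 14.13
tool_pos: [0.5517, 0.0444, 0.2196]
orientation: [179.7, -0.3, 55.9]
force: [0.5, 0.8, -0.3]
opening: 0.0435
clock: 14.55
tool_pos: [0.5487, -0.1043, 0.2346]
orientation: [180.0, 0.0, 55.7]
force: [0.9, 0.1, -0.1]
opening: 0.0435
```

```bash
python3 -m handwheel '[[[0,0,0],[0,0,0]],[[0,0,0],[0,0,0]],[[0,0,0],[0,0,0]],[[0,0,0],[0,0,0]]]'
python3 - <<'E'
from h import *
from plant import *
s=snapshot("side");cv2.imwrite("pics/end.png",cv2.resize(s["color"][80:290,190:430,::-1],(680,595)))
np.savez("end.npz",**s)
E
```

```text
clock: 14.88
tool_pos: [0.5486, -0.099, 0.2347]
orientation: [-180.0, -0.0, 55.9]
force: [-1.0, 0.3, 0.4]
opening: 0.0441
```

View pics/end.png

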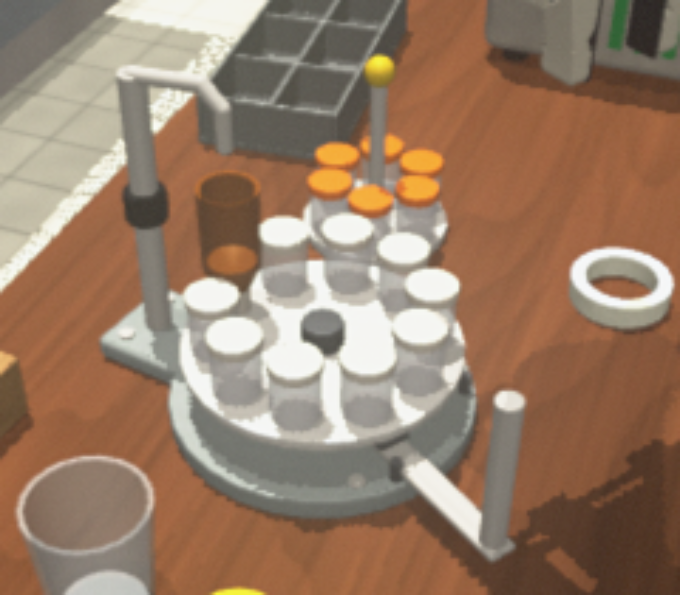

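Run:
```python
from h import *
from plant import *
s=dict(np.load("end.npz"));k=240/680
F=ray(s,190+229*k,80+188*k,.144);S=ray(s,190+224.5*k,80+149*k,.167);print(F,S,np.hypot(*(F-S)[:2]),"post",ray(s,190+509*k,80+400*k,.13))
close_job()
```

```text
[ 0.75121983 -0.05764661  0.144     ] [ 0.75499613 -0.06228543  0.167     ] 0.005981568112814163 post [0.55122003 0.04647398 0.13      ]
the job is handed in; nothing more can be done
```

I worked the lever through three full strokes, with the jaws loosely around the post, and handed the job in at about 15 s of the 51 s allowed. The hand-in reports no verdict.

- **Strokes:** each one reached the far stop, where the push force rose to 13–17 N. I then brought the lever back to its rest stop each time. The pictures taken after the first and second returns showed the plate holding its place on the way back.
- **Release:** at the rest stop the force on the tool was about zero. I opened the jaws, lifted clear and left the arm well away from the carousel.
- **Last checks:** in the final picture the funnel rim is about 6 mm from the spout tip seen from above (limit 12.5 mm). The post is at (0.551, 0.046), which matches where that camera saw it at the start to within about 2 mm.
- **Disagreements:**
  - The fingertips looked about 25 mm higher in the side camera than the stated tool length implies, so I went 15 mm lower before closing the jaws.
  - The funnel-to-spout gap is measured from one view only, because I took no closing picture with the top camera.

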